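# Free the chip drawer of a card punch with its release pin

## Robot

A 6-joint arm with a two-finger parallel gripper is mounted at the origin on the work surface. World frame = base frame: x ahead of the robot, y to its left, z up, the work surface at z = 0. Lengths are in mm, angles in rad, forces in N, time in s.
With the tool pointing down it reaches from about 350 to 775 mm from the base axis. Payload 7.3 kg.
Tool frame: the origin (TCP) lies on the front face of the gripper's body, between the roots of the fingers; the fingertips stand 66 mm ahead of it and the grasp point (between the pads) lies 47 mm ahead of it (bot.tcp_to_grasp is the z of the grasp point in the tool frame, in mm); z points along the fingers, y is the direction in which the jaws open and shut (so a half turn about z gives the same grasp; the last joint's range is limited). The gripper opens to 92 mm and grips with 3 to 60 N. Pads are 19 mm wide; open, the fingers measure 130 mm over their backs; the gripper's body (75 mm by 190 mm) begins 47 mm behind the grasp point.
Start: joints at [-1.468, 0.342, 1.524, -0, 1.275, -0.146], TCP at [129.298, -508.843, 292.241] pointing down, gripper open.
Joint ranges: [-2.53, 2.53], [-0.77, 2.02], [0.04, 2.7], [-1, 4.14], [0.28, 2.66], [-3.11, 3.11]. Speed limits (rad/s): [2.57, 2.57, 3.14, 3.14, 3.14, 3.14].

## Interface

Orientations are given as [roll, pitch, yaw] about the fixed x, y, z axes, in that order (R = Rz(yaw) Ry(pitch) Rx(roll)).
In Python, from plant import bot gives the robot as it stands.
- The arm moves only by the tool carry_out, never from a script. Its argument "deltas" is a list that holds one entry, the list of rows, each a list of 4 numbers: the shift along the tool's x, y, z in mm, then the turn about the tool's z in units of 5 degrees (1.0 is 5 degrees). A call has 1 to 20 rows; each row is the pose to reach, as a shift and turn from the pose commanded when the call began, along the tool's axes at that moment; what a row does not reach only later rows make up. A row lasts 1/10 s, in which the tool goes at most 50 mm and 8.59 degrees, less where a joint would pass 70% of its speed; a pose out of reach is approached as far as the arm can. A call with a gripper value outside its range is refused whole. "fingers" is the finger opening in mm, from 0 to 91.8, set as the call begins (left out, the last holds). The fingers move at their own pace and stop on an object; the grip force is fixed at half the most. Time passes only in rows, so rows that repeat a pose let the fingers close. It gives the time, the measured TCP pose, the force and the opening at its end, in the units of the state.
- bot.get_obs(): the state, without advancing time (a new reading comes with each control period).
- bot.capture(name): name is "scene" or "side" or "wrist"; returns (picture, depth): 480x640x3 uint8, blue, green, red; 480x640 float32, mm along the optical axis (not along the pixel's ray), 0 where there is no reading.
- bot.camera_model(name): a dict with "K" (3x3 intrinsics, pixels), "camera_from_world" (4x4, takes a point from world to camera coordinates). Camera axes: x right, y down, z forward; pixel columns grow to the right and rows downward; lengths in mm; the calibration is good to about 2 mm. A picture is of the moment at which its call begins: read the wrist's pose just before it. camera_model takes no time and is no camera call; for the wrist camera it gives the pose at the moment of the call.
- bot.close_job(): hands the job in, once; it reports no verdict.
The state is a dict: "time": time; "joint_positions": joint angles; "dq": joint speeds; "tau": joint torques, N m; "tool_pos": TCP position; "tcp_rot": TCP orientation; "contact_force": force on the tool from outside, world axes, zero at the start; "moment": the same for the moment, N m; "grip_width": finger opening in mm.
Only numpy, scipy, OpenCV 4.12 (cv2) and the standard library are available. Lean on these libraries where they do the work, as an engineer would, in place of code of your own. Each camera call takes 0.05 s, during which the arm holds its last target. There are 200 camera calls.

## Task

The chip drawer of the grey card punching machine is latched shut. Take the release pin from its wooden stand, push it down through the slot in the machine's top, feel for the hidden latch tab and press it gently until the drawer springs out, then put the pin back in its stand, fully home. Do not force the pin against the machine, leave the drawer out, and do not disturb the other things on the desk.

Things in the scene. Friction and masses are not known exactly. Their poses are not given: they have to be found in the camera images.
- machine: Grey card punching machine, fixed to the desk, a box 200 (its x) x 220 (its y) x 120 mm high; a black roller of 16 mm radius lies along y on its top at x = +77 mm, rising to 140 mm above the desk. Origin: centre of its underside. Its -x side is the front, where the drawer comes out.
- slot (a point): Centre of the slot in the machine's top, level with the top face (120 mm above the desk); axes as the machine's. The slot is 56 mm long along the machine's y, 11 mm wide along x; its steel lips slope into it and stand 6 mm above the top face.
- bar_top (a point): Inside the machine, 40 mm straight below the slot's centre: top of a rigid flat steel bar under the whole slot. Somewhere along the bar, its middle anywhere within 20 mm of this point, new each time and out of sight, is a pocket 14 mm long (along the slot) with the latch tab in it; the tab's flat top rests 6 mm below the bar's top.
- tab_level (a point): 46 mm straight below the slot's centre: the level of the sprung latch tab's top at rest (the tab itself sits in the pocket, up to 20 mm from here along the slot). It begins to give at 3 N, frees the drawer when pressed down 5 mm (about 10 N), and meets a hard stop at 9 mm (14 N). More than 30 N of the pin on the machine is forcing it.
- drawer (a joint): How far the drawer stands out, in m: 0 latched shut, 0.045 fully out. A spring drives it out by itself when the tab is pressed far enough, and it stays out when the tab is let go.
- drawer_front (a point): Middle of the ledge on the black drawer front (206 mm wide, 56 mm high), 38 mm above the desk; it moves to the machine's -x with the drawer.
- stand_hole (a point): Middle of the mouth of the hole in the pin's wooden stand (a fixed upright block 60 x 60 x 92 mm), on its top face 92 mm above the desk; axes as the stand's. The hole is 10.5 mm square, 86 mm deep, its mouth bevelled 3 mm.
- pin_grip (a point): Loose release pin, 90 g: black square grip 18 x 18 mm, 50 mm long, above a straight steel rod 8 mm thick with a round end. This point is the centre of the grip; z points up along the pin. The grip's lower face (the shoulder) is 25 mm below it and the rod's tip 107 mm below it. At the start the pin stands in the stand with its shoulder resting on the stand's top, grip square to the stand.
- pin_tip (a point): Lower end of the pin's rod, 107 mm below pin_grip along the pin, 82 mm below the shoulder.
- chair_a: Card model chair, yellow, 36 x 36 mm, 85 mm high; origin under its middle. Leave alone.
- chair_b: Card model chair, orange, same size. Leave alone.
- chair_c: Card model chair, white, same size. Leave alone.
- glue: Glue bottle, 54 mm thick, 130 mm high; origin under its middle. Leave alone.
- jar: Jar, 60 mm thick, 90 mm high; origin under its middle. Leave alone.
- tape: Cardboard tape ring lying flat, 90 mm across, 22 mm high. Leave alone.
- stapler: Stapler, 130 x 34 mm, 42 mm high; origin under its middle. Leave alone.
Not all that is in view belongs to the job. What is shaped like the part that bears stand_hole but green, red or yellow is not meant.

How it is judged (in metres and radians):
On the way, in this order (a step that is already met when the one before it is completed fails the run):
1. the pin reaches down through the slot (tip at least 20 mm below the machine's top) with the drawer still shut (z of pin_tip in the frame of slot below -0.02 m and horizontal distance between pin_tip and slot below 0.035 m and value of joint drawer below 0.005 m), for 0.1 s.
2. the drawer springs out with the pin still in the slot (value of joint drawer above 0.03 m and z of pin_tip in the frame of slot below -0.02 m and horizontal distance between pin_tip and slot below 0.035 m), for 0.05 s.
At the end, for the whole second after the job is handed in: The drawer stands out more than 35 mm; the pin is back in the hole of its stand, upright within 0.1 rad, its tip at least 77 mm below the stand's top and within 8 mm of the hole's axis (shoulder down on the stand to 5 mm), released and at rest (value of joint drawer above 0.035 m and z of pin_tip in the frame of stand_hole below -0.077 m and horizontal distance between pin_tip and stand_hole below 0.008 m and angle between pin_grip's own z axis and vertical below 0.1 rad and linear speed of pin below 0.02 m/s); the robot touches nothing.
It fails at once if the pin is forced against the machine (over 30 N) (contact force between pin and machine above 30 N).
It fails at once if something else on the desk is moved more than 30 mm (distance of any of chair_a, chair_b, chair_c, glue, jar, tape, stapler from where it was at the start of the episode above 0.03 m).
It also fails if it takes over 67 s, if anything falls off the work surface, if the arm or the gripper's body presses on something with over 40 N, if the wrist force passes 120 N, or if a joint passes its speed limit or range.

## Working session

There is one attempt and no reset: what is moved stays moved. The work goes in short steps, Python scripts to look and compute and a tool call to move; the robot and the scene stay as the last step left them, time stands still between calls to the robot, and variables do not carry over. Pictures are saved under pics/ and viewed, about 8 in all and at most 12, crops included, and the job is handed in when it is done.

Besides the shell and the picture viewer there is one more tool, called as a command line: name --argument value ..., lists and objects as JSON in quotes. carry_out: Moves the arm, as the interface text tells. Its arguments: {"type":"object","properties":{"deltas":{"type":"array","items":{"type":"array","items":{"type":"array","items":{"type":"number"}}}},"fingers":{"type":"number"}},"required":["deltas"]}

```bash
mkdir -p pics; ls; cat > h.py <<'E'
import numpy as np,cv2
from plant import bot
def pts(name,depth,m=None):
    m=m or bot.camera_model(name);K=np.array(m["K"]);T=np.linalg.inv(np.array(m["camera_from_world"]))
    v,u=np.mgrid[:480,:640]
    P=np.stack([(u-K[0,2])/K[0,0]*depth,(v-K[1,2])/K[1,1]*depth,depth],-1)
    W=P@T[:3,:3].T+T[:3,3]; W[depth<=0]=np.nan
    return W
E
python3 - <<'E'
from h import *
for n in ("scene","side"):
    m=bot.camera_model(n);p,d=bot.capture(n);cv2.imwrite(f"pics/{n}0.png",p);np.savez(f"{n}0.npz",p=p,W=pts(n,d,m))
    T=np.linalg.inv(m["camera_from_world"]);print(n,T[:3,3].round(),np.array(m["K"])[0].round(1),(d>0).mean())
print(bot.get_obs())
E
```

```text
pics
scene [ 838. -541.  958.] [435.5   0.  316.9] 0.9960546875
side [-302.  720.  817.] [569.7   0.  320.9] 0.9941438802083333
{'time': 0.1, 'joint_positions': array([-1.46797042e+00,  3.42628854e-01,  1.52489030e+00,  8.47065029e-08,
        1.27536801e+00, -1.46014861e-01]), 'dq': array([-0.00033561, -0.00119082, -0.003327  ,  0.0008895 ,  0.00025634,
        0.00191801]), 'tau': array([ 3.44910295e-03, -4.32002842e+01, -2.44696462e+01,  7.19509763e-02,
        5.26475371e-02, -5.97104872e-05]), 'tool_pos': array([ 129.28489386, -508.56934564,  291.63783457]), 'tcp_rot': array([-3.14031193e+00, -1.88426632e-04,  2.48840621e-01]), 'contact_force': array([-0.7817102 , -0.31790537,  0.30575141]), 'moment': array([ 0.03479334, -0.01923583, -0.05444666]), 'grip_width': 91.7467465127374}
```

View pics/scene0.png

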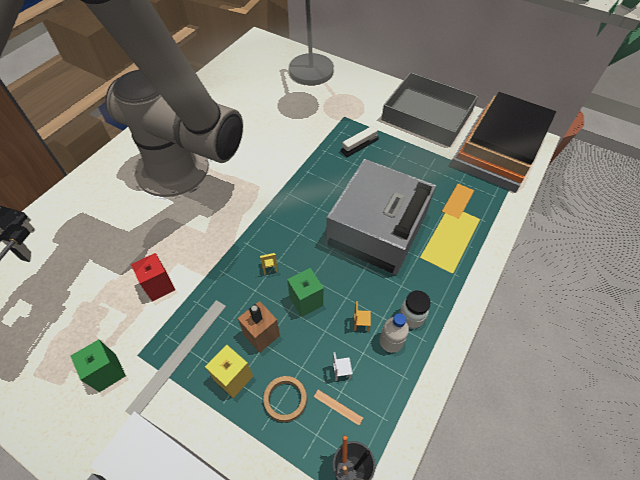

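View pics/side0.png

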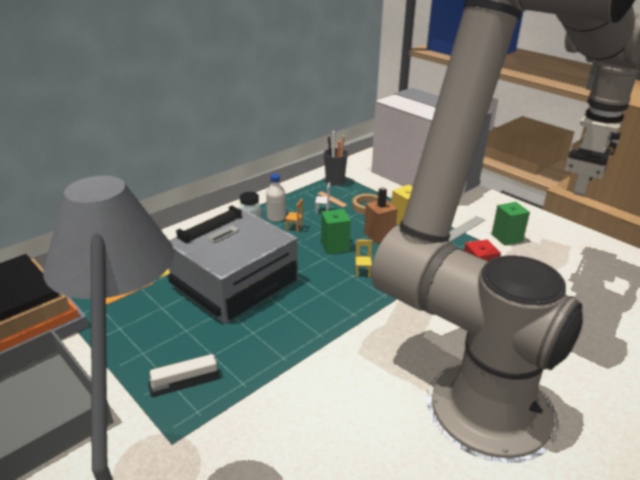

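The scene shows the brown stand with the black grip at (258,325), and the machine at (380,215) with its slot at (394,205). The block candidates are green (306,292), red (153,277), yellow (229,370), green (97,365) and brown (258,328). Only the brown one is wood-coloured and holds the pin. Next I'll measure and take a confirming crop.

```bash
python3 - <<'E'
from h import *
z=np.load("scene0.npz");p,W=z["p"],z["W"];s=np.load("side0.npz")["W"]
Z=W[...,2]
def box(mask,name):
    q=W[mask][:,:2].astype(np.float32);r=cv2.minAreaRect(q);print(name,mask.sum(),r,"med",np.median(W[mask],0).round(1))
    return r
win=np.zeros(Z.shape,bool);win[300:355,235:285]=1
box(win&(abs(Z-92)<4),"standtop")
box(win&(Z>125)&(Z<160),"grip")
win[:]=0;win[155:285,320:450]=1
m=win&(abs(Z-120)<3);m=cv2.erode(m.astype(np.uint8),np.ones((3,3)))>0
r=box(m,"machtop")
print(cv2.boxPoints(r).round(1))
# slot lips
m2=np.zeros(Z.shape,bool);m2[185:225,375:410]=1
box(m2&(Z>123),"lips")
box(win&(Z>130),"roller")
c=(W[70,311],W[20,310],W[312,267-0],W[310,305],W[360,225],W[263,268],W[315,362]);print([x.round() for x in c])
print("lamp side",s[240,97].round(),s[190,95].round(),s[250,60].round(),s[250,150].round())
a=cv2.resize(p[285:360,215:330],None,fx=5,fy=5,interpolation=2);b=cv2.resize(p[180:230,360:430],(420,300),interpolation=2)
o=np.zeros((375+300,575,3),np.uint8);o[:375]=a;o[375:,:420]=b
cv2.imwrite("pics/c1.png",cv2.resize(o,None,fx=.88,fy=.88))
E
```

```text
standtop 600 ((525.664306640625, -308.92742919921875), (112.25973510742188, 63.211097717285156), 76.19208526611328) med [ 539.1 -291.8   91.7]
grip 106 ((532.1682739257812, -284.9781494140625), (18.27718162536621, 18.11289405822754), 73.27497100830078) med [ 534.9 -287.3  141. ]
machtop 2367 ((621.2730712890625, 121.66148376464844), (193.4285888671875, 217.08944702148438), 3.9258317947387695) med [604.8 102.1 120. ]
[[517.4 223.3]
 [532.2   6.7]
 [725.2  20. ]
 [710.3 236.6]]
lips 305 ((649.7569580078125, 117.89405822753906), (82.49012756347656, 130.1314697265625), 24.162248611450195) med [669.4 105.1 127.7]
roller 730 ((677.033203125, 126.96997833251953), (77.52255249023438, 166.6526641845703), 3.8969130516052246) med [699.2 122.6 138.5]
[array([116., 598.,  21.]), array([-265., 1195., -196.]), array([ 542., -261.,   92.]), array([ 592., -189.,   26.]), array([ 531., -391.,   92.]), array([ 450., -134.,   36.]), array([ 712., -135.,   37.])]
lamp side [197. 555. 505.] [235. 533. 539.] [230. 583. 489.] [188. 507. 476.]
```

View pics/c1.png

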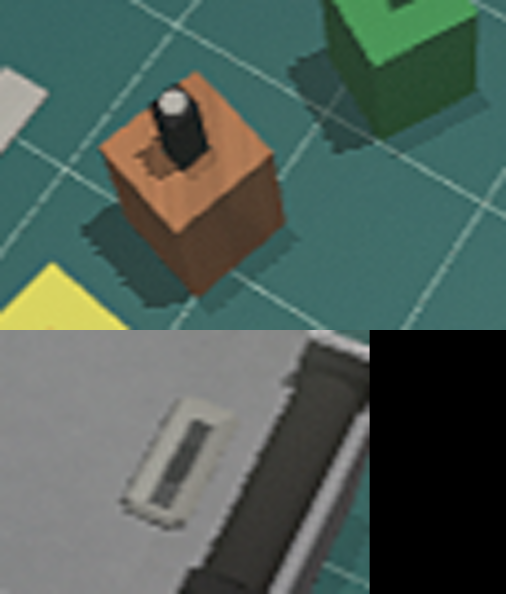

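The crop confirms it: a wooden brown stand with the black-gripped pin (cap at crop (172,103)). The slot has pale lips and lies parallel to the roller. I'll move above the stand.

carry_out --deltas '[[[15, -4, 0, 0.2], [45, -12, 0, 0.6], [80, -21, 0, 1.0], [120, -31, 0, 1.5], [160, -42, 0, 2.0], [200, -52, 0, 2.5], [240, -63, 0, 3.0], [280, -73, 0, 3.5], [320, -84, 0, 4.0], [360, -94, 0, 4.5], [395, -103, 0, 5.0], [425, -111, 0, 5.4], [440, -115, 0, 5.6], [446, -117, 0, 5.65], [446, -117, 0, 5.65], [446, -117, 0, 5.65]]]'

```text
time: 1.7
tool_pos: [532.1, -286.0, 292.0]
tcp_rot: [3.141, 0.001, -0.244]
contact_force: [-0.9, 0.4, 0.4]
grip_width: 91.7
```

```bash
python3 - <<'E'
from h import *
o=bot.get_obs();print(o["time"],o["tool_pos"],o["tcp_rot"],o["contact_force"])
m=bot.camera_model("wrist");p,d=bot.capture("wrist");W=pts("wrist",d,m);cv2.imwrite("pics/w1.png",p);np.savez("w1.npz",p=p,W=W)
print(np.linalg.inv(m["camera_from_world"]).round(2))
Z=W[...,2]
for lo,hi,n in((136,150,"grip"),(88,96,"tops")):
    k=((Z>lo)&(Z<hi)).astype(np.uint8);c,l,st,_=cv2.connectedComponentsWithStats(k)
    for i in range(1,c):
        if st[i,4]>150: q=l==i;print(n,st[i],np.median(W[q],0).round(1),cv2.minAreaRect(W[q][:,:2].astype(np.float32)),cv2.mean(p,(q*255).astype(np.uint8))[:3])
E
```

```text
1.7 [ 532.06072038 -286.04515469  292.02333957] [ 3.14142767e+00  7.68018757e-04 -2.44431437e-01] [-0.92244676  0.41088833  0.35333901]
[[-2.4000e-01 -9.3000e-01 -2.8000e-01  6.0806e+02]
 [-9.7000e-01  2.3000e-01  7.0000e-02 -3.0461e+02]
 [-0.0000e+00  2.9000e-01 -9.6000e-01  3.8456e+02]
 [ 0.0000e+00  0.0000e+00  0.0000e+00  1.0000e+00]]
grip [310 236  25  25 585] [ 532.3 -284.   142.3] ((530.4581909179688, -283.5413513183594), (17.910058975219727, 18.005020141601562), 73.94972229003906) (44.1965811965812, 49.73675213675214, 53.01538461538462)
tops [636  77   4 102 254] [ 547.7 -554.    89.3] ((550.777587890625, -553.8792114257812), (2.996488571166992, 81.07897186279297), 89.9835205078125) (82.79527559055119, 86.53543307086613, 96.86614173228347)
tops [ 411  155   75   78 4955] [ 537.4 -396.4   92.7] ((535.5480346679688, -396.22674560546875), (61.119873046875, 60.345489501953125), 82.3828125) (55.293440968718464, 210.02986881937437, 225.91402623612512)
tops [ 133  178   79   82 4709] [ 573.6 -158.8   92.9] ((572.1055297851562, -157.98878479003906), (60.96944808959961, 61.060359954833984), 61.566932678222656) (74.79953280951369, 168.05712465491612, 53.67381609683585)
tops [ 288  197   71   68 3706] [ 536.9 -286.6   92.1] ((530.0272216796875, -283.32861328125), (60.05569076538086, 60.72615051269531), 74.3082504272461) (48.19400971397734, 82.01322180248246, 130.4077172153265)
tops [  0 264  18  31 211] [554.4  10.   91.5] ((556.7325439453125, 10.375833511352539), (28.402660369873047, 3.9242632389068604), 3.2879209518432617) (37.07109004739337, 36.74407582938389, 37.14218009478673)
```

View pics/w1.png

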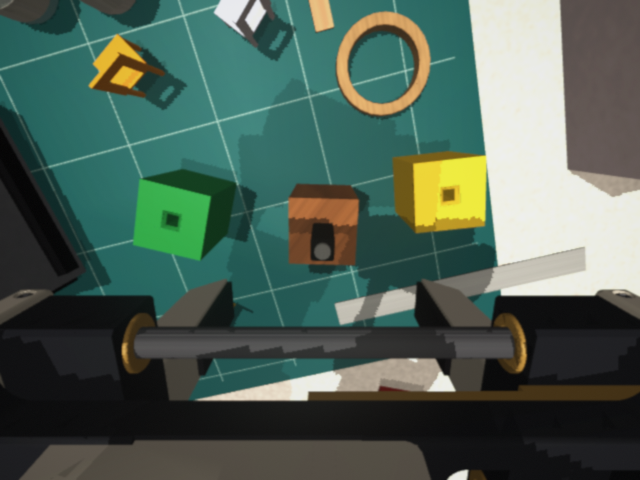

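Wrist view: the stand is centred at (322,230) with the pin's cap at (323,250), in line with the fingers. Both measurements agree on the pin being near (530.3, -283.5), yaw about -0.275. I'll descend and grip.

carry_out --deltas '[[[-1, -1, 10, 0.2], [-2.3, -2, 30, 0.36], [-2.3, -2, 55, 0.36], [-2.3, -2, 80, 0.36], [-2.3, -2, 100, 0.36], [-2.3, -2, 115, 0.36], [-2.3, -2, 123, 0.36], [-2.3, -2, 123, 0.36]]]'

```text
time: 2.55
tool_pos: [530.1, -283.1, 167.9]
tcp_rot: [-3.141, 0.002, -0.277]
contact_force: [-0.3, -0.3, 0.5]
grip_width: 91.9
```

carry_out --deltas '[[[0, 0, 0, 0], [0, 0, 0, 0], [0, 0, 0, 0], [0, 0, 0, 0], [0, 0, 0, 0], [0, 0, 0, 0], [0, 0, 0, 0], [0, 0, 0, 0]]]' --fingers 0

```text
time: 3.35
tool_pos: [531.0, -283.1, 169.2]
tcp_rot: [3.142, -0.0, -0.276]
contact_force: [0.5, 0.1, -0.9]
grip_width: 32.5
```

carry_out --deltas '[[[0, 0, 0, 0], [0, 0, 0, 0], [0, 0, 0, 0], [0, 0, 0, 0], [0, 0, 0, 0]]]'

```text
time: 3.85
tool_pos: [531.0, -283.2, 169.2]
tcp_rot: [3.141, -0.0, -0.276]
contact_force: [-0.4, -1.5, 0.2]
grip_width: 17.8
```

carry_out --deltas '[[[0, 0, -3, 0], [0, 0, -12, 0], [0, 0, -30, 0], [0, 0, -50, 0], [0, 0, -70, 0], [0, 0, -88, 0], [0, 0, -100, 0], [0, 0, -105, 0], [0, 0, -105, 0], [0, 0, -105, 0]]]'

```text
time: 4.85
tool_pos: [530.7, -282.9, 273.4]
tcp_rot: [-3.141, 0.001, -0.276]
contact_force: [-0.9, -0.4, -0.7]
grip_width: 17.8
```

```bash
python3 - <<'E'
from h import *
o=bot.get_obs();print(o["time"],o["tool_pos"],o["tcp_rot"],o["contact_force"],o["grip_width"])
# slot in first scene image: pale lips mask, ray onto z=126
z=np.load("scene0.npz");p,W=z["p"],z["W"]
m=bot.camera_model("scene");K=np.array(m["K"]);T=np.linalg.inv(m["camera_from_world"])
g=cv2.cvtColor(p,6);k=np.zeros(g.shape,np.uint8);k[190:222,378:404]=(g[190:222,378:404]>120)
n,l,st,c=cv2.connectedComponentsWithStats(k);i=1+st[1:,4].argmax();print(st[i],c[i])
v,u=np.nonzero(l==i);d=np.stack([(u-K[0,2])/K[0,0],(v-K[1,2])/K[1,1],np.ones(len(u))],-1)@T[:3,:3].T
q=T[:3,3]+d*((125-T[2,3])/d[:,2])[:,None];print(cv2.minAreaRect(q[:,:2].astype(np.float32)))
E
```

```text
4.85 [ 530.73112804 -282.91113038  273.42196133] [-3.14115460e+00  1.35952713e-03 -2.75678896e-01] [-0.87653575 -0.43537655 -0.68992091] 17.758371419927983
[378 190  26  32 692] [389.83526012 204.82225434]
((646.9280395507812, 117.791015625), (62.29033660888672, 101.43217468261719), 27.074609756469727)
```

carry_out --deltas '[[[0, 0, -15, 0], [0, 0, -40, 0], [0, -15, -60, -0.2], [0, -45, -60, -0.5], [0, -80, -60, -0.8], [0, -120, -60, -1.2], [0, -160, -60, -1.6], [0, -200, -60, -2.0], [0, -240, -60, -2.4], [0, -280, -60, -2.8], [0, -320, -60, -3.2], [0, -355, -60, -3.5], [0, -385, -60, -3.75], [0, -405, -60, -3.9], [0, -415, -60, -3.94], [0.5, -417, -60, -3.94], [0.5, -417, -60, -3.94]]]'

```text
time: 6.55
tool_pos: [645.0, 117.1, 333.9]
tcp_rot: [3.141, 0.001, 0.067]
contact_force: [-0.6, 0.0, -1.4]
grip_width: 17.9
```

```bash
python3 - <<'E'
from h import *
o=bot.get_obs();print(o["time"],o["tool_pos"],o["tcp_rot"],o["contact_force"])
m=bot.camera_model("wrist");p,d=bot.capture("wrist");W=pts("wrist",d,m);cv2.imwrite("pics/w2.png",p);np.savez("w2.npz",p=p,W=W,T=m["camera_from_world"],K=m["K"])
E
```

```text
6.55 [645.02977421 117.10809059 333.9156922 ] [3.14098361e+00 5.73673153e-04 6.71877139e-02] [-0.57670645  0.03226364 -1.42168208]
```

View pics/w2.png

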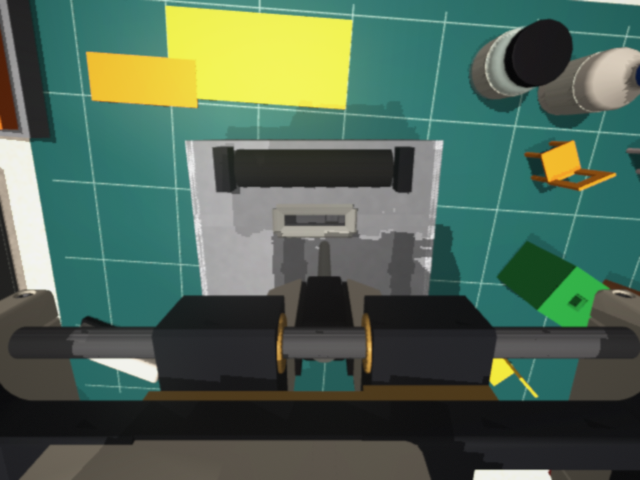

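The wrist view shows the slot lips at (315,220), fully visible, and the pin tip at about (324,241) in front of them.

```bash
python3 - <<'E'
from h import *
z=np.load("w2.npz");p,W,T,K=z["p"],z["W"],np.linalg.inv(z["T"]),z["K"]
g=cv2.cvtColor(p,6).astype(int);sat=np.ptp(p.astype(int),axis=2)
Z=W[...,2]
def cast(u,v,h):
    d=np.stack([(u-K[0,2])/K[0,0],(v-K[1,2])/K[1,1],np.ones(len(u))],-1)@T[:3,:3].T
    return (T[:3,3]+d*((h-T[2,3])/d[:,2])[:,None])[:,:2].astype(np.float32)
def rep(n,q): print(n,len(q),cv2.minAreaRect(q))
s=np.s_[200:240,265:365]
k=np.zeros(g.shape,bool);k[s]=True
rep("lips z",W[k&(Z>123.5)&(Z<130)][:,:2].astype(np.float32))
# lip outline by colour: warm-ish pale
w=(p[...,2].astype(int)-p[...,0]);print("R-B lip",w[209,300:330:10],w[220,278],"top",w[190,200:220:10],w[220,220:250:10])
hole=k&(g<110);n,l,st,c=cv2.connectedComponentsWithStats(hole.astype(np.uint8))
for i in range(1,n):
    if st[i,4]>60:
        v,u=np.nonzero(l==i);print(st[i],c[i]);rep("hole@122",cast(u,v,122))
kk=(Z>117)&(Z<123);kk[:140]=0;kk[300:]=0;n,l,st,c=cv2.connectedComponentsWithStats(kk.astype(np.uint8));i=1+st[1:,4].argmax();rep("top",W[l==i][:,:2].astype(np.float32))
t=np.zeros(g.shape,bool);t[236:275,312:338]=1
q=W[t&(Z>150)];print("rod",len(q),q[:,2].min().round(1));
for a in (175,185,195): 
    b=q[abs(q[:,2]-a)<4]; print(a,len(b),np.median(b,0).round(1) if len(b) else '', np.ptp(b[:,1]) if len(b) else '')
for r in g[206:236:2,265:365:4]: print(*r)
E
```

```text
lips z 1052 ((649.79150390625, 126.99015808105469), (30.906509399414062, 76.01884460449219), 3.848111629486084)
R-B lip [12 12 11] 13 top [-1  0] [0 1 0]
[284 215  61  11 668] [314.04491018 220.00748503]
hole@122 668 ((649.9194946289062, 126.94417572021484), (9.296395301818848, 54.549278259277344), 3.8439977169036865)
[325 231  35   9 170] [344.31764706 236.71176471]
hole@122 170 ((637.5510864257812, 100.39861297607422), (7.63331413269043, 31.31106185913086), 3.844968557357788)
[273 232  32   8 103] [285.67961165 237.52427184]
hole@122 103 ((633.7760620117188, 149.50013732910156), (6.685276985168457, 28.50644874572754), 3.844618082046509)
top 25030 ((647.0838623046875, 126.71156311035156), (144.84658813476562, 220.7704315185547), 3.8420047760009766)
rod 391 177.4
175 1 [647.4 120.  177.4] 0.0
185 34 [647.9 117.8 185.1] 7.495883805572959
195 34 [647.9 117.8 195.3] 7.169836474139444
151 150 151 147 147 146 147 146 147 146 146 145 145 147 147 147 147 148 149 148 148 148 118 145 143
151 151 130 139 140 140 140 140 140 140 140 140 141 140 141 141 142 142 142 142 142 142 125 116 142
151 15
[... 515 characters left out ...]
3 82 81 75 87 137 166 162 133 148
147 147 139 149 149 70 53 53 76 83 84 67 65 80 81 64 57 57 58 81 134 166 161 136 148
147 147 138 148 150 76 65 64 67 68 67 65 63 66 66 65 65 64 63 65 133 166 161 136 148
149 148 140 148 150 149 148 146 147 148 148 148 146 147 147 148 148 146 146 148 160 166 162 136 147
150 148 140 148 154 171 171 173 172 171 172 172 172 172 173 173 174 175 174 175 175 167 161 136 144
168 167 144 141 162 172 172 172 171 172 172 171 173 172 173 186 183 187 177 177 178 164 159 112 144
173 174 133 110 147 173 173 172 173 172 174 174 173 174 174 183 140 150 149 184 184 135 117 94 143
173 174 136 113 119 169 168 168 169 168 169 170 169 170 170 126 116 117 117 122 122 101 83 84 147
```

Slot centre is (649.8, 127.0), yaw 3.85°; the opening measures 9.3 x 54.5 mm, which is plausible. The rod axis is at about (644.5, 117.6). I'll move over the slot's -y part (17.5 mm off centre) and then descend through the slot.

carry_out --deltas '[[[2, 3, 0, 0], [5, 7, 0, 0], [5.9, 8.4, 10, 0], [5.9, 8.4, 25, 0], [5.9, 8.4, 38, 0], [5.9, 8.4, 42, 0], [5.9, 8.4, 42, 0]]]'

```text
time: 7.3
tool_pos: [651.2, 109.7, 291.1]
tcp_rot: [3.142, 0.002, 0.068]
contact_force: [0.7, -0.3, -1.0]
grip_width: 17.8
```

carry_out --deltas '[[[0, 0, 2, 0], [0, 0, 5, 0], [0, 0, 8, 0], [0, 0, 12, 0], [0, 0, 16, 0], [0, 0, 20, 0], [0, 0, 20, 0]]]'

```text
time: 8.0
tool_pos: [651.2, 110.0, 271.3]
tcp_rot: [3.142, 0.001, 0.068]
contact_force: [0.1, -0.9, -1.5]
grip_width: 17.4
```

carry_out --deltas '[[[0, 0, 3, 0], [0, 0, 7, 0], [0, 0, 12, 0], [0, 0, 16, 0], [0, 0, 20, 0], [0, 0, 24, 0], [0, 0, 27, 0], [0, 0, 27, 0]]]'

```text
time: 8.8
tool_pos: [651.3, 110.0, 244.6]
tcp_rot: [3.142, 0.001, 0.068]
contact_force: [0.9, -0.4, -1.5]
grip_width: 17.9
```

carry_out --deltas '[[[0, 0, 0.5, 0], [0, 0, 1, 0], [0, 0, 1.5, 0], [0, 0, 2, 0], [0, 0, 2, 0]]]'

```text
time: 9.3
tool_pos: [651.4, 110.0, 243.2]
tcp_rot: [3.142, 0.0, 0.068]
contact_force: [-0.1, -0.4, -0.2]
grip_width: 18.0
```

carry_out --deltas '[[[0, 0, 0.5, 0], [0, 0, 1, 0], [0, 0, 1.5, 0], [0, 0, 1.5, 0]]]'

```text
time: 9.7
tool_pos: [651.4, 110.0, 241.5]
tcp_rot: [3.142, 0.0, 0.068]
contact_force: [-0.2, 1.0, -1.4]
grip_width: 18.0
```

carry_out --deltas '[[[0, 0, 0.5, 0], [0, 0, 1, 0], [0, 0, 1, 0]]]'

```text
time: 10.0
tool_pos: [651.4, 110.0, 240.6]
tcp_rot: [3.142, 0.0, 0.068]
contact_force: [-0.7, -0.6, -1.1]
grip_width: 17.4
```

carry_out --deltas '[[[0, 0, 0.5, 0], [0, 0, 1, 0], [0, 0, 1, 0]]]'

```text
time: 10.3
tool_pos: [651.4, 110.0, 239.6]
tcp_rot: [3.141, 0.0, 0.068]
contact_force: [0.5, -0.4, -1.6]
grip_width: 17.8
```

carry_out --deltas '[[[0, 0, 0.5, 0], [0, 0, 1, 0], [0, 0, 1, 0]]]'

```text
time: 10.6
tool_pos: [651.4, 110.0, 238.6]
tcp_rot: [3.142, 0.0, 0.068]
contact_force: [-0.6, -0.6, -0.9]
grip_width: 17.5
```

carry_out --deltas '[[[0, 0, 0.5, 0], [0, 0, 1, 0], [0, 0, 1, 0]]]'

```text
time: 10.9
tool_pos: [651.4, 110.0, 237.6]
tcp_rot: [3.142, 0.0, 0.068]
contact_force: [0.1, 0.5, -1.9]
grip_width: 18.1
```

carry_out --deltas '[[[0, 0, 0.5, 0], [0, 0, 0.5, 0]]]'

```text
time: 11.1
tool_pos: [651.4, 110.0, 237.1]
tcp_rot: [3.142, 0.0, 0.068]
contact_force: [-0.4, 0.1, -1.2]
grip_width: 17.8
```

carry_out --deltas '[[[0, 0, 0.5, 0], [0, 0, 0.8, 0], [0, 0, 0.8, 0]]]'

```text
time: 11.4
tool_pos: [651.4, 110.0, 236.3]
tcp_rot: [3.141, 0.0, 0.068]
contact_force: [-0.4, 0.2, -1.1]
grip_width: 17.7
```

carry_out --deltas '[[[0, 0, 0.5, 0], [0, 0, 0.8, 0], [0, 0, 0.8, 0]]]'

```text
time: 11.7
tool_pos: [651.4, 110.0, 235.5]
tcp_rot: [3.142, 0.0, 0.068]
contact_force: [-0.3, 0.9, -1.5]
grip_width: 17.4
```

carry_out --deltas '[[[0, 0, 0.5, 0], [0, 0, 0.8, 0], [0, 0, 0.8, 0]]]'

```text
time: 12.0
tool_pos: [651.4, 110.0, 234.7]
tcp_rot: [3.141, 0.0, 0.068]
contact_force: [-0.2, 0.4, -1.0]
grip_width: 18.1
```

No force about 4 mm below the expected bar level, so the pin is probably already in the pocket. Continuing gently.

carry_out --deltas '[[[0, 0, 0.5, 0], [0, 0, 1, 0], [0, 0, 1, 0]]]'

```text
time: 12.3
tool_pos: [651.4, 110.0, 233.7]
tcp_rot: [3.141, 0.0, 0.068]
contact_force: [0.2, -0.2, -1.2]
grip_width: 18.0
```

carry_out --deltas '[[[0, 0, 0.5, 0], [0, 0, 1, 0], [0, 0, 1, 0]]]'

```text
time: 12.6
tool_pos: [651.5, 110.0, 233.0]
tcp_rot: [3.142, -0.0, 0.068]
contact_force: [-0.8, -0.4, -0.1]
grip_width: 18.1
```

carry_out --deltas '[[[0, 0, 0.5, 0], [0, 0, 1, 0], [0, 0, 1, 0]]]'

```text
time: 12.9
tool_pos: [651.5, 110.0, 232.4]
tcp_rot: [3.141, -0.001, 0.068]
contact_force: [-0.8, 0.2, 4.0]
grip_width: 18.0
```

Contact at TCP 233, i.e. tip about 74, the tab level. Pressing in small steps.

carry_out --deltas '[[[0, 0, 0.5, 0], [0, 0, 1, 0], [0, 0, 1, 0]]]'

```text
time: 13.2
tool_pos: [651.6, 110.0, 231.2]
tcp_rot: [3.141, -0.001, 0.068]
contact_force: [-2.1, 1.0, 4.7]
grip_width: 17.9
```

carry_out --deltas '[[[0, 0, 0.5, 0], [0, 0, 1, 0], [0, 0, 1, 0]]]'

```text
time: 13.5
tool_pos: [651.6, 110.0, 230.3]
tcp_rot: [3.141, -0.001, 0.068]
contact_force: [-0.8, 0.3, 5.5]
grip_width: 18.4
```

carry_out --deltas '[[[0, 0, 0.5, 0], [0, 0, 1, 0], [0, 0, 1, 0]]]'

```text
time: 13.8
tool_pos: [651.6, 110.0, 229.5]
tcp_rot: [3.141, -0.001, 0.068]
contact_force: [-1.4, -0.5, 7.0]
grip_width: 18.1
```

The force rises about 1.3 N/mm, which matches the tab's spring.

carry_out --deltas '[[[0, 0, 0.5, 0], [0, 0, 1, 0], [0, 0, 1, 0]]]'

```text
time: 14.1
tool_pos: [651.6, 110.1, 228.7]
tcp_rot: [3.142, -0.001, 0.068]
contact_force: [-2.0, -0.2, 6.7]
grip_width: 17.5
```

carry_out --deltas '[[[0, 0, 0.5, 0], [0, 0, 1, 0], [0, 0, 1, 0], [0, 0, 1, 0]]]'

```text
time: 14.5
tool_pos: [651.6, 110.0, 227.9]
tcp_rot: [3.141, -0.001, 0.068]
contact_force: [-1.8, -0.6, 8.8]
grip_width: 17.8
```

```bash
cat > drw.py <<'E'
from h import *
import sys
o=bot.get_obs();print(o["time"],o["tool_pos"],o["contact_force"])
m=bot.camera_model("side");p,d=bot.capture("side");W=pts("side",d,m);cv2.imwrite("pics/%s.png"%sys.argv[1],p)
W0=np.load("side0.npz")["W"]
def f(W):
    c,s=np.cos(.067),np.sin(.067);R=W[...,:2]-[649.8,127.0];x=R[...,0]*c+R[...,1]*s;y=-R[...,0]*s+R[...,1]*c
    k=(abs(y)<90)&(W[...,2]>15)&(W[...,2]<50)&(x>-240)&(x<-60);return np.percentile(x[k],[2,10,50]).round(1)
print("front x before",f(W0),"now",f(W))
E
python3 drw.py side1
```

```text
14.5 [651.63094325 110.02306282 227.92633317] [-1.84556308 -0.58983514  8.79371843]
front x before [-149.2 -146.2 -135.6] now [-149.2 -146.6 -135.9]
```

carry_out --deltas '[[[0, 0, 0.5, 0], [0, 0, 0.8, 0], [0, 0, 0.8, 0], [0, 0, 0.8, 0], [0, 0, 0.8, 0]]]'

```text
time: 15.05
tool_pos: [651.7, 110.0, 227.0]
tcp_rot: [3.141, -0.002, 0.068]
contact_force: [-1.7, 0.8, 9.0]
grip_width: 18.0
```

```bash
python3 drw.py side2
```

```text
15.05 [651.68990355 110.03210241 227.02162581] [-1.69213171  0.78744795  9.04466593]
front x before [-149.2 -146.2 -135.6] now [-193.6 -191.  -179.8]
```

The drawer front has moved out by 44.5 mm. I'll hold briefly, withdraw straight up and return.

carry_out --deltas '[[[0, 0, 0, 0], [0, 0, -2, 0], [0, 0, -6, 0], [0, 0, -12, 0], [0, 0, -20, 0], [0, 0, -30, 0], [0, 0, -42, 0], [0, 0, -56, 0], [0, 0, -72, 0], [0, 0, -90, 0], [0, 0, -105, 0], [0, 0, -112, 0], [0, 0, -112, 0], [0, 0, -112, 0]]]'

```text
time: 16.5
tool_pos: [651.3, 110.0, 337.4]
tcp_rot: [3.142, 0.001, 0.068]
contact_force: [-0.6, -0.1, -1.3]
grip_width: 18.0
```

```bash
python3 drw.py side3; python3 - <<'E'
from h import *
o=bot.get_obs();print(o["tool_pos"],o["tcp_rot"])
m=bot.camera_model("wrist");p,d=bot.capture("wrist");W=pts("wrist",d,m);cv2.imwrite("pics/w3.png",p);Z=W[...,2]
t=np.zeros(Z.shape,bool);t[225:275,300:350]=1
q=W[t&(Z>150)];print("rod min z",q[:,2].min())
for a in (185,195): 
    b=q[abs(q[:,2]-a)<4]; print(a,len(b),np.median(b,0).round(1))
y=o["tcp_rot"][2];dw=np.array([530.5,-283.2])-o["tool_pos"][:2]
print("tool dx,dy",dw@[np.cos(y),np.sin(y)],dw@[np.sin(y),-np.cos(y)],"turn",np.degrees(y+.276)/5)
E
```

```text
16.5 [651.27303272 110.01762348 337.41728499] [-0.62355791 -0.11401029 -1.28837167]
front x before [-149.2 -146.2 -135.6] now [-193.4 -190.8 -179.8]
[651.17790677 109.99228607 336.99652347] [3.14151269e+00 1.79441183e-03 6.81498717e-02]
rod min z 180.72465753085936
185 31 [653.8 110.7 185.1]
195 34 [653.8 110.7 194.8]
tool dx,dy -147.17304344179107 384.06174801537793 turn 3.943667034009786
```

The pin hasn't shifted in the grip. Returning above the stand.

carry_out --deltas '[[[-5, 13, 0, 0.15], [-16, 42, 0, 0.4], [-31, 80, 0, 0.8], [-46, 120, 0, 1.2], [-61, 160, 0, 1.6], [-77, 200, 0, 2.0], [-92, 240, 0, 2.4], [-107, 280, 0, 2.8], [-122, 320, 0, 3.2], [-135, 352, 0, 3.6], [-143, 374, 0, 3.85], [-146, 382, 0, 3.94], [-147, 384, 0, 3.94], [-147, 384, 0, 3.94], [-147, 384, 0, 3.94]]]'

```text
time: 18.1
tool_pos: [531.3, -281.9, 338.1]
tcp_rot: [-3.141, -0.0, -0.274]
contact_force: [0.3, -0.5, -1.5]
grip_width: 18.2
```

```bash
python3 - <<'E'
from h import *
o=bot.get_obs();print(o["tool_pos"],o["tcp_rot"],o["contact_force"])
m=bot.camera_model("wrist");p,d=bot.capture("wrist");W=pts("wrist",d,m);Z=W[...,2]
c=p[130:330,200:440];cv2.imwrite("pics/w4.png",cv2.resize(c,None,fx=3,fy=3,interpolation=2))
q=((Z>88)&(Z<96)).astype(np.uint8);q[:,:240]=0;q[:,400:]=0;n,l,st,_=cv2.connectedComponentsWithStats(q);i=1+st[1:,4].argmax()
print(st[i],cv2.minAreaRect(W[l==i][:,:2].astype(np.float32)))
# dark hole within stand top
g=cv2.cvtColor(p,6);x,y,w,h=st[i][:4];print(x,y,w,h)
E
```

```text
[ 531.31024369 -281.90677427  338.07799664] [-3.14128651e+00 -3.70320532e-05 -2.74015320e-01] [ 0.27503363 -0.52916276 -1.48354258]
[ 296  188   61   59 3367] ((530.2548828125, -283.3552551269531), (60.058502197265625, 60.293128967285156), 74.53624725341797)
296 188 61 59
```

View pics/w4.png

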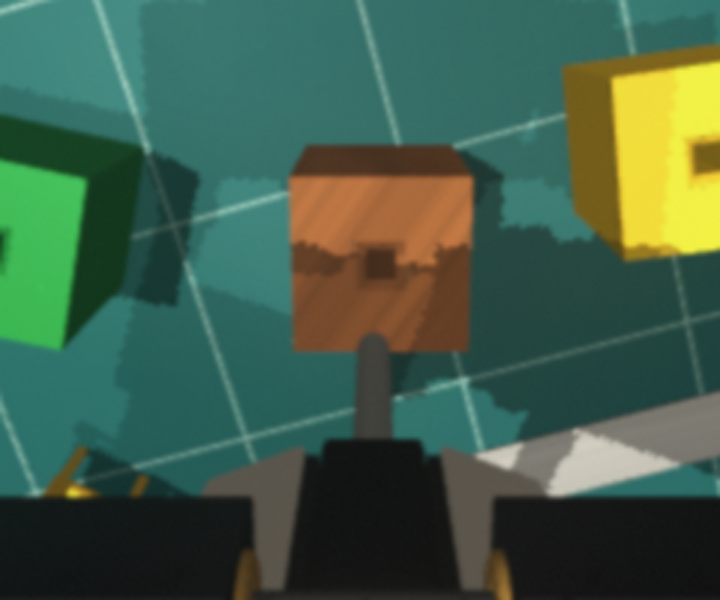

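The hole is at crop (380,263), with the tip at (373,338) hanging above and in front of it. A 1.3 mm correction along tool y takes it back to the pickup position.

carry_out --deltas '[[[-0.2, 1.3, 5, 0], [-0.2, 1.3, 20, 0], [-0.2, 1.3, 40, 0], [-0.2, 1.3, 60, 0], [-0.2, 1.3, 74, 0], [-0.2, 1.3, 80, 0], [-0.2, 1.3, 80, 0], [-0.2, 1.3, 80, 0]]]'

```text
time: 18.95
tool_pos: [530.8, -284.3, 258.7]
tcp_rot: [3.141, -0.001, -0.275]
contact_force: [0.1, -0.3, -1.4]
grip_width: 17.9
```

carry_out --deltas '[[[0, 0, 2, 0], [0, 0, 4, 0], [0, 0, 7, 0], [0, 0, 10, 0], [0, 0, 13, 0], [0, 0, 13, 0]]]'

```text
time: 19.55
tool_pos: [530.2, -284.2, 244.4]
tcp_rot: [-3.141, 0.001, -0.276]
contact_force: [0.3, -0.2, -2.2]
grip_width: 17.7
```

carry_out --deltas '[[[0, -0.5, 3, 0], [0, -0.7, 7, 0], [0, -0.7, 12, 0], [0, -0.7, 18, 0], [0, -0.7, 24, 0], [0, -0.7, 24, 0]]]'

```text
time: 20.15
tool_pos: [530.2, -283.4, 219.7]
tcp_rot: [-3.141, 0.002, -0.276]
contact_force: [0.4, -0.7, -1.6]
grip_width: 17.6
```

carry_out --deltas '[[[0.3, 0, 5, 0], [0.3, 0, 12, 0], [0.3, 0, 20, 0], [0.3, 0, 30, 0], [0.3, 0, 38, 0], [0.3, 0, 44, 0], [0.3, 0, 47, 0], [0.3, 0, 47, 0]]]'

```text
time: 20.95
tool_pos: [530.7, -283.7, 173.5]
tcp_rot: [-3.141, 0.001, -0.276]
contact_force: [-0.7, 0.1, -1.4]
grip_width: 18.0
```

carry_out --deltas '[[[0, 0, 1, 0], [0, 0, 2, 0], [0, 0, 2.5, 0], [0, 0, 2.5, 0]]]'

```text
time: 21.35
tool_pos: [530.9, -283.7, 171.6]
tcp_rot: [3.141, -0.0, -0.276]
contact_force: [-0.3, -0.6, -0.9]
grip_width: 17.7
```

carry_out --deltas '[[[0, 0, 1, 0], [0, 0, 1.5, 0], [0, 0, 1.5, 0]]]'

```text
time: 21.65
tool_pos: [530.8, -283.7, 169.9]
tcp_rot: [3.142, 0.0, -0.276]
contact_force: [-0.3, -0.2, -0.9]
grip_width: 17.8
```

carry_out --deltas '[[[0, 0, 0.5, 0], [0, 0, 0.5, 0]]]'

```text
time: 21.85
tool_pos: [530.9, -283.7, 169.5]
tcp_rot: [3.142, 0.0, -0.276]
contact_force: [-0.6, -0.2, -2.0]
grip_width: 17.8
```

Shoulder is within about 0.5 mm of seated. Opening and backing off.

carry_out --deltas '[[[0, 0, 0, 0], [0, 0, 0, 0], [0, 0, 0, 0], [0, 0, 0, 0], [0, 0, 0, 0], [0, 0, 0, 0], [0, 0, 0, 0], [0, 0, 0, 0]]]' --fingers 60

```text
time: 22.65
tool_pos: [530.9, -283.7, 169.5]
tcp_rot: [3.141, -0.0, -0.276]
contact_force: [-0.4, -0.1, 0.8]
grip_width: 60.0
```

carry_out --deltas '[[[0, 0, -3, 0], [0, 0, -10, 0], [0, 0, -25, 0], [0, 0, -45, 0], [0, 0, -70, 0], [0, 0, -95, 0], [0, 0, -115, 0], [0, 0, -122, 0], [0, 0, -122, 0], [0, 0, -122, 0]]]'

```text
time: 23.65
tool_pos: [530.6, -283.5, 290.6]
tcp_rot: [-3.141, 0.001, -0.276]
contact_force: [0.0, 0.9, -0.2]
grip_width: 60.1
```

```bash
python3 drw.py side4; python3 - <<'E'
from h import *
o=bot.get_obs();print(o["time"],o["tool_pos"],o["contact_force"],o["grip_width"])
m=bot.camera_model("wrist");p,d=bot.capture("wrist");W=pts("wrist",d,m);Z=W[...,2]
cv2.imwrite("pics/w5.png",p)
k=((Z>136)&(Z<150)).astype(np.uint8);k[:,:250]=0;k[:,400:]=0;n,l,st,_=cv2.connectedComponentsWithStats(k);i=1+st[1:,4].argmax();q=W[l==i]
print("grip top",st[i],np.median(q[:,2]),cv2.minAreaRect(q[:,:2].astype(np.float32)))
p,_=bot.capture("scene");cv2.imwrite("pics/scene1.png",p)
E
```

```text
23.65 [ 530.5665557  -283.50011756  290.59788542] [ 0.02729929  0.90835747 -0.205405  ]
front x before [-149.2 -146.2 -135.6] now [-193.4 -190.7 -180. ]
23.7 [ 530.48816198 -283.47650565  290.22724412] [-0.27760572  0.14727789 -0.7494908 ] 60.03198719151008
grip top [312 233  25  26 598] 142.27428240861974 ((530.4785766601562, -282.87542724609375), (17.77271270751953, 18.584636688232422), 74.09839630126953)
```

View pics/scene1.png

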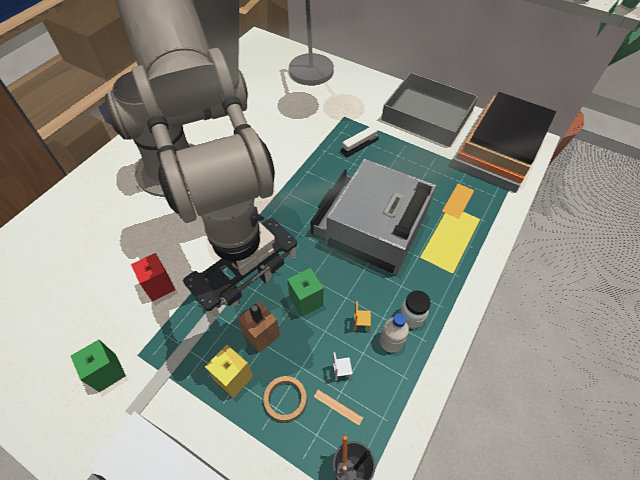

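The scene shows the pin back in the brown stand (257,315), the drawer out at (328,205), and the other things in their places. The yellow chair is hidden by the arm, but the arm never went near it at a low height. Handing in.

```bash
python3 -c "
from plant import bot
print(bot.close_job())"
```

```text
the job is handed in; nothing more can be done
None
```

The drawer is out and the pin is back in its stand. I handed the job in at about 24 s of the 67 s allowed; the hand-in gives no verdict.

**What I did:** I took the pin from the brown stand and lowered it through the slot about 17.5 mm off centre towards the machine's -y end. It went straight into the pocket on the first try and met the tab at its expected level. I pressed in steps of 1 mm or less; the force read at the end of each step never passed about 9 N. The drawer sprang out, and I withdrew the pin and put it back.

**Last checks:**
- **Drawer:** its front moved about 44 mm in the depth image, against the 35 mm needed, and it was still there at the final look.
- **Pin:** the top of the grip is at 142.3 mm (142 expected when fully home), within about 1 mm of where it started, and upright.
- **Gripper:** open, and about 80 mm clear above the pin.
- **Other things:** they look unmoved in the final picture, except the yellow chair, which the arm hid from view. I never brought the arm low near it.

No check failed. Measured tool positions varied by about 1 mm between readings, so I re-centred the pin slightly as it went into the stand's hole.

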